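# Start the portable hob under the kettle

### The arm

A 6-joint arm with a two-finger parallel gripper is mounted at the origin on a cart in front of the work surface, level with it; the furniture and walls round the work are solid. World frame = base frame: x ahead of the robot, y to its left, z up, the work surface at z = 0. Lengths are in mm, angles in rad, forces in N, time in s.
With the tool pointing down it reaches from about 300 to 775 mm from the base axis. Payload 14.6 kg.
Tool frame: the origin (TCP) lies between the finger pads; the fingertips stand 19 mm ahead of it and the grasp point (between the pads) is the TCP; z points along the fingers, y is the line along which they close (so a half turn about z gives the same grasp; the last joint's range is limited). The gripper opens to 94 mm and grips with 3 to 60 N. Pads are 16 mm wide; open, the fingers measure 119 mm over their backs; the gripper's body (75 mm by 177 mm) begins 78 mm behind the grasp point.
Start: joints at [-1.188, 0.3, 1.521, -0, 1.321, -0.067], TCP at [239.124, -495.287, 224.446] pointing down, gripper open.
Joint ranges: [-3.03, 3.03], [-0.79, 2.21], [0.23, 2.52], [-1.04, 4.18], [0, 3.07], [-2.55, 2.55]. Speed limits (rad/s): [2.22, 2.22, 2.57, 3.14, 3.14, 3.14].

### API

Orientations are given as [roll, pitch, yaw] about the fixed x, y, z axes, in that order (R = Rz(yaw) Ry(pitch) Rx(roll)).
In Python, from cell import monitor, imaging, job, find_in, trace gives the robot as it stands. The module is installed in compiled form; this text tells all that it offers.
- The arm moves only by the tool arm_command, never from a script. Its argument "steps" is a list of rows, each a list of 5 numbers: the opening, from 0 (shut) to 1 (fully open), then the shift along the tool's x, y, z in mm, then the turn about the tool's z in degrees. In form: [[gripper, dx, dy, dz, turn], ...]. A call has 1 to 20 rows; each row is the pose to reach, as a shift and turn from the pose commanded when the call began, along the tool's axes at that moment; what a row does not reach only later rows make up. A row lasts 1/8 s, in which the tool goes at most 62.5 mm and 10.7 degrees, less where a joint would pass 70% of its speed; a pose out of reach is approached as far as the arm can. A call with a gripper value outside its range is refused whole. The fingers move at their own pace and stop on an object; "force" is the grip in N (left out, the last holds). Time passes only in rows, so rows that repeat a pose let the fingers close. It gives the time, the measured TCP pose, the force, the opening and the grip force at its end, in the units of the state.
- monitor.read_state(): the state, without advancing time (a new reading comes with each control period).
- imaging.camera(name): name is "side" or "top"; returns a dict with "img" (420x560x3 uint8, red, green, blue), "mtx" (3x3 intrinsics, pixels), "D" ([k1, k2, p1, p2, k3] as OpenCV has them; the pictures are not rectified), "view" (4x4, takes a point from world to camera coordinates). Camera axes: x right, y down, z forward; pixel columns grow to the right and rows downward; lengths in mm; the calibration is good to about 2 mm. A picture is of the moment at which its call begins. There is no depth.
- job.sign_off(): hands the job in; it is judged then, once.
Trained networks look in a picture, given as the dict that the camera call returned (one of the last four; its "shot" number tells which), for a name from the list of things; names that differ only in an ending like _2 or _b are one class to them, and where a whole thing is asked for, a point or a joint stands for the part that bears it (a point fixed in the world has none). Each returns a list of dicts, best first, with "p" (0 to 1); they miss things now and then, are a little off and sometimes report something else, mostly with a low value. They report only what shows in the picture. A call takes as long as a camera call.
- find_in(picture, target): "rect" ([centre column, centre row, width, height] in pixels, round what is visible of it).
- trace(picture, target): "region" (420x560 bool, what is visible of it) and "rect" ([centre column, centre row, width, height] in pixels, round what is visible of it).
The state is a dict: "clock": time; "joints": joint angles; "qd": joint speeds; "effort": joint torques, N m; "eef_pos": TCP position; "eef_rot": TCP orientation; "wrist_force": force on the tool from outside, world axes, zero at the start; "moment": the same for the moment, N m; "finger_gap": finger opening in mm; "finger_force": force on a finger pad.
Only numpy, scipy, OpenCV 4.12 (cv2) and the standard library are available. Lean on these libraries where they do the work, as an engineer would, in place of code of your own. Each camera call takes 0.05 s, during which the arm holds its last target. There are 200 camera calls.

### The job

Start the portable hob under the kettle using only the closed fingertips: first tip its rocker switch (the long one running front to back) fully over by pressing down the raised half (the half away from the robot), then push the round key down until it stays down, then press the bar-shaped key (running side to side) fully down for a moment and let it spring back. Do these in that order, never press the square key, and do not lift or shift the kettle or any of the things standing about.

Things in the scene. Friction and masses are not known exactly. Their poses are not given: they have to be found in the camera images.
- hob: Fixed portable hob: low tray, 360 mm deep (its x, pointing away from the robot) by 400 wide (y), top 60 mm above the worktop, black glass with the kettle behind a 100 mm bright control strip. Origin: centre of underside. Four black controls stand in a row on the strip, 128 mm in front of the origin, 80 mm apart along y, in any order: rocker, round, bar and square key; grey bezels 1.5 mm thick.
- rocker (a joint): Rocker switch, a black shallow-V cap 60 mm long (hob x) by 26 mm wide, pivoted across its middle 11 mm above the strip. Value in rad: about -0.2 is off (far half up, near half down; starts so), 0 level, +0.2 on (far half fully down). It stays where it is put; about 2.5 N on the far half tips it.
- rocker_far (a point): Point on top of the rocker's far half (the raised one at the start), 21 mm behind the pivot, where to press down; moves with the cap. Between off and on it sinks about 8 mm. Its x and y axes are the hob's, tilted with the cap.
- round_key (a joint): Travel of the round key in m: 0 up, 0.008 fully down. Has no spring: stays as far down as it is pushed (about 2.5 N).
- round_top (a point): Centre of the top face of the round key, a black disc 28 mm across standing 13 mm above the strip when up.
- bar_key (a joint): Travel of the bar key in m: 0 up, 0.008 fully down. Sprung: 1 N to start, 5 N fully down, comes back up when let go.
- bar_top (a point): Centre of the top face of the bar key, a black oblong 48 mm wide (hob y) by 18 mm deep (hob x), standing 13 mm above the strip when up.
- square_key (a joint): Travel of the square key in m: 0 up, 0.008 fully down. Sprung like the bar key. Not to be pressed.
- square_top (a point): Centre of the top face of the square key, black, 24 by 24 mm, standing 13 mm above the strip.
- kettle: White stove kettle with black loop handle, 193 by 220 mm, 243 mm high, loose on the hob's glass; its nearest side is about 100 mm behind the row of control centres. Origin: underside, near the centre. Leave alone.
- tumbler: Small clear tumbler, 50 mm across, 58 mm high, loose on the glass at the hob's left side. Origin: centre of the underside. Leave alone.
- mug: Small dark and white mug, 61 by 84 mm with handle, 54 mm high, loose on the glass at the hob's right side. Origin: centre of the underside. Leave alone.
- tea_box: Tea carton, 70 by 135 by 78 mm high, on the worktop left of the hob. Origin: centre of the underside. Leave alone.
- honey_jar: Honey jar with yellow lid, 65 mm across, 95 mm high, on the worktop right of the hob. Origin: centre of the underside. Leave alone.
- teaspoon: Metal teaspoon, 137 mm long, lying on the worktop left of the hob. Origin: centre of the underside. Leave alone.
- garlic: Bulb of garlic, about 56 mm, on the worktop right of the hob. Origin: centre of the underside. Leave alone.

How it is judged (in metres and radians):
On the way, in this order (a step that is already met when the one before it is completed fails the run):
1. the rocker is tipped on (value of joint rocker above 0.14 rad), for 0.2 s.
2. the round key is pushed down (value of joint round_key above 0.0055 m), for 0.2 s.
3. the bar key is pressed down (value of joint bar_key above 0.0055 m), for 0.1 s.
At the end, for the whole second after the job is handed in: Rocker on (above 0.14 rad), round key still down (more than 5.5 mm of 8), bar key back up after its press (less than 2 mm down), square key up, and kettle, tumbler, mug, tea box, honey jar, teaspoon and garlic within 20 mm of where they stood (value of joint rocker above 0.14 rad and value of joint round_key above 0.0055 m and value of joint each of bar_key, square_key below 0.002 m and distance of each of kettle, tumbler, mug, tea_box, honey_jar, teaspoon, garlic from where it was at the start of the episode below 0.02 m); the robot touches nothing.
It fails at once if the square key is pressed (more than 3 mm) (value of joint square_key above 0.003 m).
It fails at once if the round key is pressed before the rocker is on (value of joint round_key above 0.003 m and value of joint rocker below 0.1 rad).
It fails at once if the bar key is pressed before the rocker is on and the round key down (value of joint bar_key above 0.003 m and (value of joint rocker below 0.1 rad or value of joint round_key below 0.0045 m)).
It fails at once if the kettle or another loose thing is lifted, carried or shifted by more than 20 mm (distance of any of kettle, tumbler, mug, tea_box, honey_jar, teaspoon, garlic from where it was at the start of the episode above 0.02 m).
It also fails if it takes over 48 s, if anything falls off the work surface, if the arm or the gripper's body presses on something with over 40 N, if the wrist force passes 120 N, or if a joint passes its speed limit or range.

## Working session

There is one attempt and no reset: what is moved stays moved. The work goes in short steps, Python scripts to look and compute and a tool call to move; the robot and the scene stay as the last step left them, time stands still between calls to the robot, and variables do not carry over. Pictures are saved under pics/ and viewed, at most 10 in all, crops included, and the job is handed in when it is done.

Besides the shell and the picture viewer there is one more tool, called after "Emit:" as name([rows], argument=value, ...), one row to a line, values as JSON. arm_command: Moves the arm, as the interface text tells. Its arguments: {"type":"object","properties":{"steps":{"type":"array","items":{"type":"array","items":{"type":"number"}}},"force":{"type":"number"}},"required":["steps"]}

```bash
mkdir -p pics
cat > h.py <<'E'
import numpy as np,cv2
from cell import monitor,imaging,job,find_in,trace
def ray(c,uv,z):
    n=cv2.undistortPoints(np.array([[uv]],float),c["mtx"],np.array(c["D"],float))[0,0]
    R=c["view"][:3,:3];t=c["view"][:3,3]
    o=-R.T@t;d=R.T@np.array([n[0],n[1],1]);return (o+d*(z-o[2])/d[2]).round(1)
def proj(c,P):
    V=c["view"];return cv2.projectPoints(np.array(P,float).reshape(-1,3),cv2.Rodrigues(V[:3,:3])[0],V[:3,3],c["mtx"],np.array(c["D"],float))[0][:,0].round(1)
E
python3 - <<'E'
from h import *
s=monitor.read_state();print(s["eef_pos"],s["eef_rot"],s["clock"])
for n in("top","side"):
    c=imaging.camera(n);cv2.imwrite(f"pics/{n}0.png",c["img"][...,::-1])
    print(n,(-c["view"][:3,:3].T@c["view"][:3,3]).round())
    for k,z in(("rocker",75),("round_key",73),("bar_key",73),("square_key",73),("hob",60)):
        for f in find_in(c,k)[:2]: print(k,round(f["p"],2),np.round(f["rect"],1),ray(c,f["rect"][:2],z))
E
```

```text
[ 239.0257103  -495.07089291  223.89885346] [-3.14046293e+00 -5.24566255e-05  4.49797292e-01] 0.0
top [380. 182. 969.]
rocker 0.79 [299.  262.1  15.3  29.8] [491.  122.4  75. ]
round_key 0.72 [337.1 264.4  14.9  13.4] [474.5  42.5  73. ]
bar_key 0.56 [263.8 259.2  26.8  10.2] [508.5 196.1  73. ]
square_key 0.66 [376.1 265.6  11.7  13.2] [459.9 -39.2  73. ]
hob 0.97 [318.4 210.6 183.1 165.4] [600.8  59.9  60. ]
side [477. 957. 663.]
rocker 0.51 [317.8 202.4  23.9  16.9] [493.2 125.3  75. ]
round_key 0.39 [323.9 187.9   7.   10.6] [479.9  51.5  73. ]
bar_key 0.52 [307.9 221.4  18.9  20.6] [513.5 205.6  73. ]
square_key 0.5 [332.5 171.9  10.7   9.3] [457.8 -37.   73. ]
hob 0.65 [269.7 211.6 167.4 105.9] [615.9 158.3  60. ]
```

View pics/top0.png

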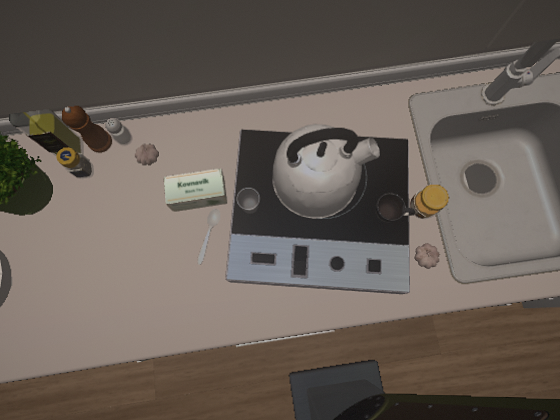

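View pics/side0.png

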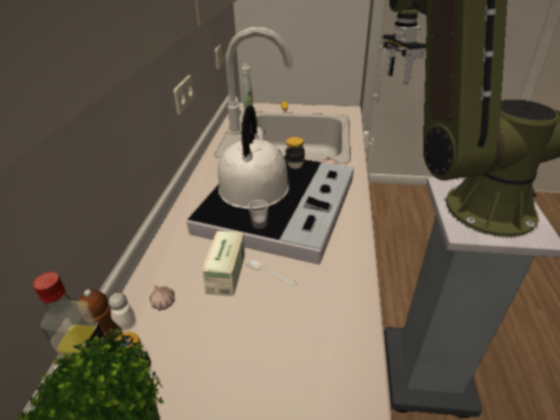

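The top view shows, left to right, the bar (264,259), rocker (300,261), round (337,264) and square (375,266) keys. The side view agrees. The hob's yaw is about -0.204 rad, and rocker_far is at about (512,115). I'll move above it with the fingers shut and aligned to the hob.

Emit:
arm_command([
  [0,40,-34,0,4],
  [0,80,-67,0,8],
  [0,125,-105,0,12],
  [0,170,-143,0,16],
  [0,215,-181,0,20],
  [0,260,-219,0,24],
  [0,305,-257,0,28],
  [0,350,-295,0,32],
  [0,395,-333,0,36],
  [0,440,-371,0,37.5],
  [0,480,-404,0,37.5],
  [0,511,-431,0,37.5],
  [0,511,-431,30,37.5],
  [0,511,-431,74,37.5],
  [0,511,-431,74,37.5],
  [0,511,-431,74,37.5],
], force=20)

```text
clock: 2.6
eef_pos: [512.6, 115.0, 152.1]
eef_rot: [-3.141, -0.002, -0.205]
wrist_force: [0.1, 0.1, -0.7]
finger_gap: 0.1
finger_force: 0.0
```

Run:
```python
from h import *
s=monitor.read_state();print(s["eef_pos"],s["eef_rot"],s["clock"],s["wrist_force"],s["finger_gap"],s["joints"])
ti=None
for n in("top","side"):
    c=imaging.camera(n);p=s["eef_pos"];tip=[p[0],p[1],p[2]-19]
    print(n,proj(c,[tip,[512,115.4,78],[491.6,119.7,75]]))
    if n=="side": u,v=map(int,proj(c,[tip])[0]);cv2.imwrite("pics/s1.png",cv2.resize(c["img"][v-60:v+60,u-80:u+80,::-1],None,fx=5,fy=5))
```

```text
[512.5823501  115.02191644 152.12077073] [-3.14098042e+00 -1.66252828e-03 -2.04864693e-01] 2.6 [ 0.13409469  0.06532679 -0.65421024] 0.11872702195385133 [ 1.51015869e-01  3.16653682e-01  1.67602260e+00 -5.90532018e-06
  1.14714470e+00  1.92667880e+00]
top [[302.2 247.2]
 [300.7 251.8]
 [300.2 261.6]]
side [[311.3 181.1]
 [310.9 198.9]
 [318.5 201.2]]
```

View pics/s1.png

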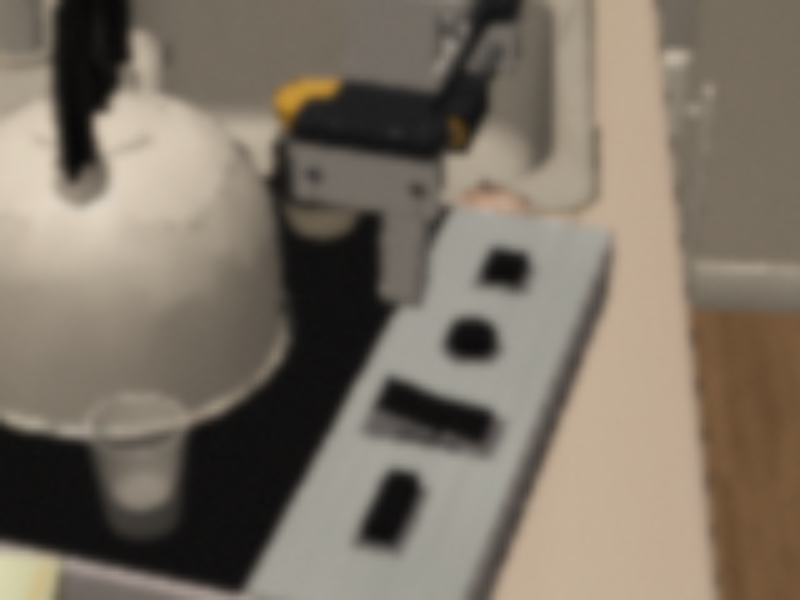

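The crop shows the fingertip at (400,300) and the raised far half of the rocker at about (390,390), both where predicted. Descending.

Emit:
arm_command([
  [0,-1,0,25,0],
  [0,-1,0,45,0],
  [0,-1,0,49,0],
  [0,-1,0,51,0],
  [0,-1,0,53,0],
  [0,-1,0,55,0],
  [0,-1,0,57,0],
  [0,-1,0,57,0],
])

```text
clock: 3.7
eef_pos: [511.0, 115.2, 93.5]
eef_rot: [-3.141, -0.0, -0.205]
wrist_force: [1.5, 0.6, 1.6]
finger_gap: 0.7
finger_force: 0.8
```

Emit:
arm_command([
  [0,0,0,1,0],
  [0,0,0,2,0],
  [0,0,0,3,0],
  [0,0,0,3,0],
])

```text
clock: 4.2
eef_pos: [511.2, 115.2, 90.7]
eef_rot: [-3.141, -0.001, -0.205]
wrist_force: [1.8, -1.1, 4.9]
finger_gap: 0.7
finger_force: 2.6
```

Emit:
arm_command([
  [0,0,0,1,0],
  [0,0,0,2,0],
  [0,0,0,2,0],
  [0,0,0,2,0],
])

```text
clock: 4.7
eef_pos: [511.4, 115.3, 90.1]
eef_rot: [-3.141, -0.001, -0.205]
wrist_force: [-5.0, -2.1, 21.9]
finger_gap: 0.4
finger_force: 10.8
```

Emit:
arm_command([
  [0,0,0,-20,0],
  [0,0,0,-45,0],
  [0,-10,40,-45,0],
  [0,-20,80,-45,0],
  [0,-20,80,-45,0],
  [0,-20,80,-45,0],
])

```text
clock: 5.45
eef_pos: [475.2, 41.3, 133.4]
eef_rot: [-3.141, 0.0, -0.205]
wrist_force: [0.7, -1.0, -0.6]
finger_gap: 0.8
finger_force: 0.0
```

Run:
```python
from h import *
s=monitor.read_state();p=s["eef_pos"];print(p,s["wrist_force"],s["clock"])
for n in("top","side"):
    c=imaging.camera(n)
    print(n,proj(c,[[p[0],p[1],p[2]-19],[475.4,41.3,73]]))
    for k,z in(("rocker",72),("round_key",73),("bar_key",73)):
        for f in find_in(c,k)[:1]: print(k,round(f["p"],2),np.round(f["rect"],1),ray(c,f["rect"][:2],z))
u,v=315,200;cv2.imwrite("pics/s2.png",cv2.resize(c["img"][v-45:v+45,u-60:u+60,::-1],None,fx=6,fy=6))
```

```text
[475.17738836  41.2659592  133.36368339] [ 0.69797191 -1.04577108 -0.60946556] 5.45
top [[340.3 261.4]
 [337.6 263.9]]
rocker 0.48 [297.9 263.4  19.1  26.4] [489. 125.  72.]
bar_key 0.47 [263.4 258.9  22.9  10.5] [509.3 196.9  73. ]
side [[326.5 173.2]
 [325.6 186. ]]
rocker 0.63 [317.9 203.6  22.9  11.3] [492.8 126.5  72. ]
round_key 0.55 [307.4 221.1  14.1  20.9] [514.8 204.6  73. ]
bar_key 0.64 [308.5 221.8  12.6  20.4] [511.9 207.1  73. ]
```

View pics/s2.png

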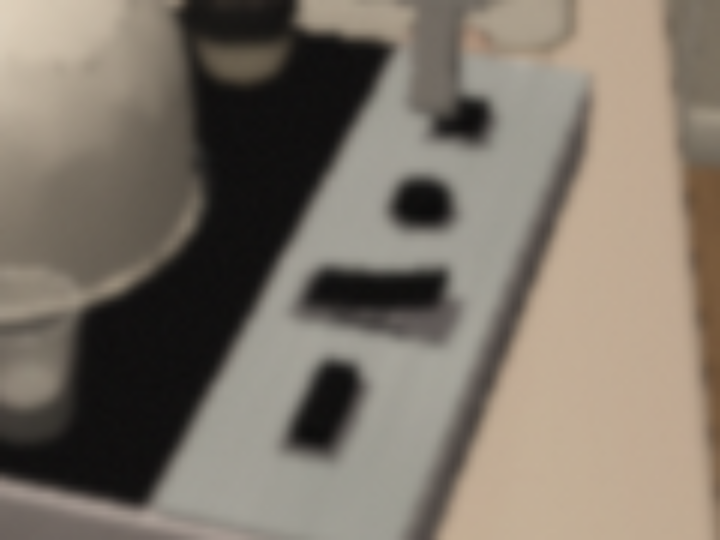

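The rocker is on: its near half is now up at about crop (440,275). The fingertip is at (435,108), lined up above the round key at (423,202). Pressing the round key.

Emit:
arm_command([
  [0,0,0,20,0],
  [0,0,0,36,0],
  [0,0,0,40,0],
  [0,0,0,42,0],
  [0,0,0,44,0],
  [0,0,0,46,0],
  [0,0,0,48,0],
  [0,0,0,50,0],
  [0,0,0,50,0],
])

```text
clock: 6.98
eef_pos: [475.3, 41.0, 84.1]
eef_rot: [-3.141, -0.001, -0.205]
wrist_force: [-4.7, 0.1, 12.8]
finger_gap: 0.4
finger_force: 6.2
```

Emit:
arm_command([
  [0,0,0,0.5,0],
  [0,0,0,0.5,0],
  [0,0,0,-20,0],
  [0,0,0,-45,0],
  [0,0,-40,-45,0],
  [0,0,-80,-45,0],
  [0,0,-120,-45,0],
  [0,0,-160,-45,0],
  [0,0,-160,-45,0],
  [0,0,-160,-45,0],
])

```text
clock: 8.22
eef_pos: [507.4, 197.2, 128.1]
eef_rot: [3.141, 0.0, -0.205]
wrist_force: [0.2, 0.4, 0.3]
finger_gap: 0.7
finger_force: 0.0
```

Run:
```python
from h import *
s=monitor.read_state();p=s["eef_pos"];print(p,s["wrist_force"],s["clock"])
c=imaging.camera("side");print(proj(c,[[p[0],p[1],p[2]-19],[507.8,198,73]]))
u,v=315,200;cv2.imwrite("pics/s3.png",cv2.resize(c["img"][v-45:v+45,u-60:u+60,::-1],None,fx=6,fy=6))
c=imaging.camera("top")
u,v=310,255;cv2.imwrite("pics/t3.png",cv2.resize(c["img"][v-45:v+45,u-60:u+60,::-1],None,fx=6,fy=6))
```

```text
[507.42704698 197.16260856 128.13161737] [0.18008826 0.3983628  0.26731637] 8.225
[[311.  207.7]
 [310.4 219.7]]
```

View pics/s3.png

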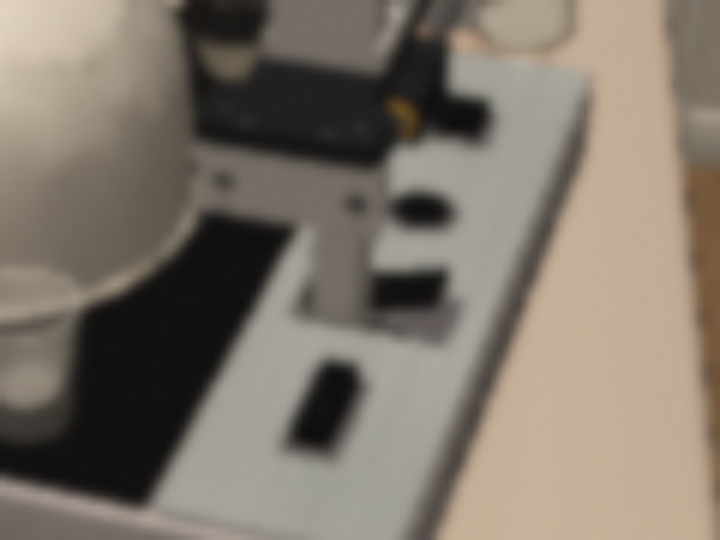

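View pics/t3.png

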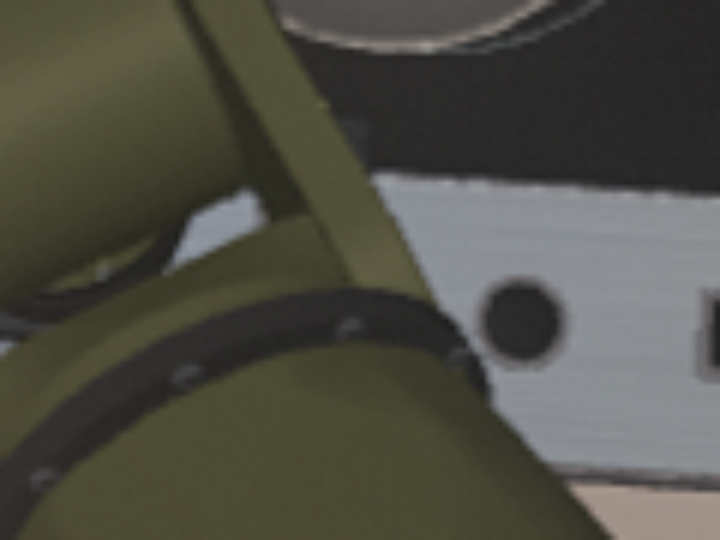

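In the side crop the round key at (423,210) is now flat (down), the rocker is still on, and the fingertip is lined up with the bar key at (327,405). In the top crop the arm hides the bar key. Pressing the bar key.

Emit:
arm_command([
  [0,0,0,20,0],
  [0,0,0,32,0],
  [0,0,0,36,0],
  [0,0,0,38,0],
  [0,0,0,40,0],
  [0,0,0,42,0],
  [0,0,0,44,0],
  [0,0,0,45,0],
  [0,0,0,45,0],
])

```text
clock: 9.45
eef_pos: [507.9, 197.6, 84.1]
eef_rot: [-3.141, -0.001, -0.205]
wrist_force: [-2.3, -2.5, 9.9]
finger_gap: 0.5
finger_force: 5.0
```

Emit:
arm_command([
  [0,0,0,0.5,0],
  [0,0,0,0.5,0],
  [0,0,0,-20,0],
  [0,0,0,-60,0],
  [0,0,0,-110,0],
  [0,-40,0,-120,0],
  [0,-80,0,-120,0],
  [0,-80,0,-120,0],
  [0,-80,0,-120,0],
])

```text
clock: 10.58
eef_pos: [429.8, 214.0, 203.5]
eef_rot: [-3.141, -0.0, -0.204]
wrist_force: [-0.4, -0.6, 0.5]
finger_gap: 0.4
finger_force: 0.0
```

Run:
```python
from h import *
s=monitor.read_state();print(s["eef_pos"],s["wrist_force"],s["clock"])
c=imaging.camera("side")
u,v=315,200;cv2.imwrite("pics/s4.png",cv2.resize(c["img"][v-45:v+45,u-60:u+60,::-1],None,fx=6,fy=6))
```

```text
[429.75142857 213.97989322 203.52207697] [-0.35492713 -0.60400874  0.51937109] 10.575
```

View pics/s4.png

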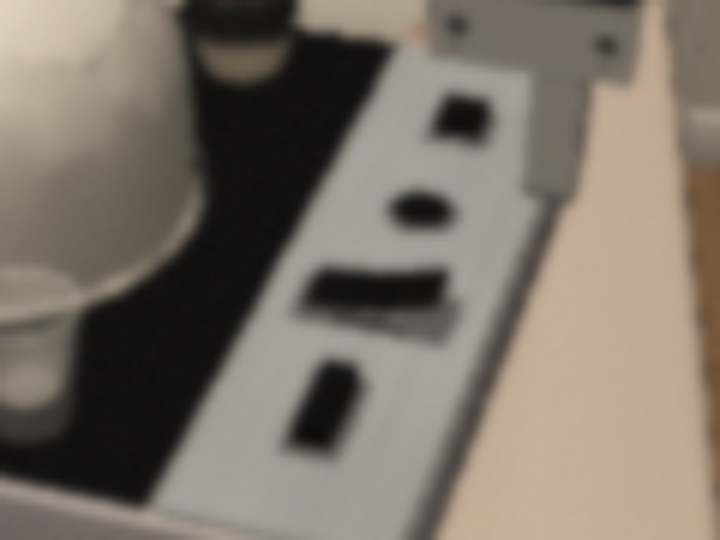

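The rocker is on (near half up at (440,275)), the round key is down (423,210), and the bar (327,405) and square (465,118) keys are up. The kettle hasn't moved.

```bash
python3 -c "
from cell import job
print(job.sign_off())"
```

```text
the job is handed in; nothing more can be done
None
```

The hob was started in the required order (rocker on, round key down, bar key pressed and back up), the square key was never touched, the kettle did not visibly move, and the job is handed in; sign-off gave no verdict.

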